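# Snap the parts tub's lid shut all round

### The arm

A 6-joint arm with a two-finger parallel gripper is mounted at the origin on a cart in front of the work surface, level with it; the furniture and walls round the work are solid. World frame = base frame: x ahead of the robot, y to its left, z up, the work surface at z = 0. Lengths are in mm, angles in rad, forces in N, time in s.
With the tool pointing down it reaches from about 425 to 925 mm from the base axis. Payload 12.5 kg.
Tool frame: the origin (TCP) lies on the centre line of the jaws, within the pads' length; the fingertips stand 17 mm ahead of it and the grasp point (between the pads) lies 2 mm behind it; z points along the fingers, x is the direction in which the jaws open and shut, and the axes are right-handed (so a half turn about z gives the same grasp; the last joint's range is limited). The gripper opens to 85 mm and grips with 20 to 120 N. Pads are 22 mm wide; open, the fingers measure 114 mm over their backs; the gripper's body (76 mm by 85 mm) begins 54 mm behind the grasp point. The pads swing forward as they close: fully open they stand 13 mm farther back than shut.
Start: joints at [-1.285, 0.491, 1.559, -0, 1.092, -0.106], TCP at [238.681, -577.646, 248.327] pointing down, gripper open.
Joint ranges: [-3.1, 3.1], [-0.84, 2.19], [0.05, 2.79], [-1.13, 4.28], [0.06, 2.93], [-2.69, 2.69]. Speed limits (rad/s): [2.22, 2.22, 2.79, 3.14, 3.14, 3.14].

### API

Orientations are given as a unit quaternion [x, y, z, w].
In Python, from rig import env gives the robot as it stands. The module is installed in compiled form; this text tells all that it offers.
- The arm moves only by the tool step_arm, never from a script. Its arguments are lists of equal length, an entry for each row: "grip": the opening, from 0 (shut) to 1 (fully open); "offset": the shift along the tool's x, y, z in m, a list of three; "twist": the turn, a rotation vector about the tool's x, y, z in rad, a list of three. A call has 1 to 20 rows; each row shifts and turns the commanded pose from where the row before left it, along the tool's axes as they then stand; what a row does not reach is not made up. A row lasts 1/12 s, in which the tool goes at most 41.7 mm and 7.16 degrees, less where a joint would pass 70% of its speed; a pose out of reach is approached as far as the arm can. A call with a gripper value outside its range is refused whole. The fingers move at their own pace and stop on an object; "grip_force" is the grip in N (left out, the last holds). Time passes only in rows, so rows that do not move let the fingers close. It gives the time, the measured TCP pose, the force and the opening at its end, in the units of the state.
- env.state(): the state, without advancing time (a new reading comes with each control period).
- env.capture(name): name is "scene" or "top" or "wrist"; returns a dict with "frame" (384x512x3 uint8, red, green, blue), "camera_matrix" (3x3 intrinsics, pixels), "world_to_cam" (4x4, takes a point from world to camera coordinates). Camera axes: x right, y up, looking along -z (the intrinsics and any distortion apply to the point x, -y, -z); pixel columns grow to the right and rows downward; lengths in mm; the calibration is good to about 2 mm. A picture is of the moment at which its call begins. There is no depth.
- env.sign_off(): hands the job in, once; it reports no verdict.
The state is a dict: "time": time; "q": joint angles; "joint_vel": joint speeds; "joint_efforts": joint torques, N m; "ee_pos": TCP position; "orientation": TCP orientation; "ft_force": force on the tool from outside, world axes, zero at the start; "torque": the same for the moment, N m; "gripper_width": finger opening in mm.
Only numpy, scipy, OpenCV 4.12 (cv2) and the standard library are available. Lean on these libraries where they do the work, as an engineer would, in place of code of your own. Each camera call takes 0.05 s, during which the arm holds its last target. There are 200 camera calls.

### The job

Two lidded parts tubs stand on the bench: press down the four raised lips of the large rectangular tub's lid, one side after another, until every one has clicked shut. Do it with the fingertips from above, without grasping, lifting or shoving the tub along the bench. The small square tub is still being filled: do not press on it, and leave it and the things lying around where they are.

Things in the scene. Friction and masses are not known exactly. Their poses are not given: they have to be found in the camera images.
- tub: The large rectangular parts tub: grey, 120 (x) x 160 (y) x 55 mm high, loose, 0.4 to 0.8 kg, with a white lid: fixed middle panel and corner pads (tops 60 mm above the underside) and one hinged lip along each side. Raised lips slope up outwards, outer edge 10 mm higher than when shut; a shut lip is level, its top 63 mm above the underside. Origin: centre of the underside; z up.
- tub_front_lip (a joint): hinge of the large tub's lip at the tub's -x side: 0 rad raised, 0.40 rad shut. Hinge line 39 mm from the tub's centre; lip 115 mm long, 25 mm from hinge to outer edge. Sprung: resists with up to about 10 N near its outer edge, springs back up if pressed less than half way; past half way it snaps shut and stays.
- tub_front_lip_top (a point): point on the top face of the large tub's lip at the tub's -x side, mid-length, 6 mm in from its outer edge; moves with the lip (about 8 mm down as it shuts). Good place to press.
- tub_back_lip (a joint): hinge of the large tub's lip at the tub's +x side: 0 rad raised, 0.40 rad shut. Hinge line 39 mm from the tub's centre; lip 115 mm long, 25 mm from hinge to outer edge. Sprung: resists with up to about 10 N near its outer edge, springs back up if pressed less than half way; past half way it snaps shut and stays.
- tub_back_lip_top (a point): point on the top face of the large tub's lip at the tub's +x side, mid-length, 6 mm in from its outer edge; moves with the lip (about 8 mm down as it shuts). Good place to press.
- tub_left_lip (a joint): hinge of the large tub's lip at the tub's +y side: 0 rad raised, 0.40 rad shut. Hinge line 59 mm from the tub's centre; lip 75 mm long, 25 mm from hinge to outer edge. Sprung: resists with up to about 10 N near its outer edge, springs back up if pressed less than half way; past half way it snaps shut and stays.
- tub_left_lip_top (a point): point on the top face of the large tub's lip at the tub's +y side, mid-length, 6 mm in from its outer edge; moves with the lip (about 8 mm down as it shuts). Good place to press.
- tub_right_lip (a joint): hinge of the large tub's lip at the tub's -y side: 0 rad raised, 0.40 rad shut. Hinge line 59 mm from the tub's centre; lip 75 mm long, 25 mm from hinge to outer edge. Sprung: resists with up to about 10 N near its outer edge, springs back up if pressed less than half way; past half way it snaps shut and stays.
- tub_right_lip_top (a point): point on the top face of the large tub's lip at the tub's -y side, mid-length, 6 mm in from its outer edge; moves with the lip (about 8 mm down as it shuts). Good place to press.
- small_tub: The small square tub, same make: 90 x 90 x 75 mm high plus the lid, its four lips raised; it is still being filled and is not to be pressed or touched. Origin: centre of its underside.
- tape_measure: bystander: tape measure, 73 x 88 x 41 mm, between the tubs; close behind it, from about x = 0.68 m, stands a tall grey drawer cabinet (keep the gripper body and wrist clear of it); origin at the centre of its underside as it lies.
- marker: bystander: thick marker pen lying down, 129 mm long, 21 mm thick; origin at the centre of its underside as it lies.

How it is judged (in metres and radians):
At the end, for the whole second after the job is handed in: All four lips of the large tub are snapped shut (each hinge beyond 0.36 of 0.40 rad); the tub stands level on the bench, at rest, within 40 mm of where it stood; the small tub is within 20 mm of its place (value of joint each of tub_front_lip, tub_back_lip, tub_left_lip, tub_right_lip above 0.36 rad and height (world z) of tub below 0.005 m and angle between tub's own z axis and vertical below 0.06 rad and distance of tub from where it was at the start of the episode below 0.04 m and linear speed of tub below 0.02 m/s and distance of small_tub from where it was at the start of the episode below 0.02 m); the robot touches nothing.
It fails at once if the large tub is lifted, tipped up or carried (height (world z) of tub above 0.015 m or angle between tub's own z axis and vertical above 0.25 rad).
It fails at once if the large tub is shoved more than 40 mm along the bench (distance of tub from where it was at the start of the episode above 0.04 m).
It fails at once if the small tub is pressed on (over 4 N) or shifted more than 20 mm (distance of small_tub from where it was at the start of the episode above 0.02 m or contact force between small_tub and the arm above 4 N or contact force between small_tub and the fingers above 4 N).
It fails at once if a bystander is moved more than 30 mm (distance of any of tape_measure, marker from where it was at the start of the episode above 0.03 m).
It also fails if it takes over 42 s, if anything falls off the work surface, if the arm or the gripper's body presses on something with over 40 N, if the wrist force passes 120 N, or if a joint passes its speed limit or range.

## Working session

There is one attempt and no reset: what is moved stays moved. The work goes in short steps, Python scripts to look and compute and a tool call to move; the robot and the scene stay as the last step left them, time stands still between calls to the robot, and variables do not carry over. Pictures are saved under pics/ and viewed, about 8 in all and at most 12, crops included, and the job is handed in when it is done.

Besides the shell and the picture viewer there is one more tool, called after "Request:" in YAML: its name, and indented under it one key for each argument. step_arm: Moves the arm, as the interface text tells. Its arguments: {"type":"object","properties":{"grip":{"type":"array","items":{"type":"number"}},"offset":{"type":"array","items":{"type":"array","items":{"type":"number"}}},"twist":{"type":"array","items":{"type":"array","items":{"type":"number"}}},"grip_force":{"type":"number"}},"required":["grip","offset","twist"]}

```bash
mkdir -p pics
python3 - <<'E'
from rig import env
import cv2,pickle
s=env.state();print(s)
for n in("scene","top"):
    c=env.capture(n);pickle.dump(c,open(f"pics/{n}0.pkl","wb"))
    cv2.imwrite(f"pics/{n}0.png",cv2.resize(c["frame"][:,:,::-1],(800,600),interpolation=cv2.INTER_CUBIC))
    print(c["camera_matrix"],c["world_to_cam"])
E
```

```text
{'time': 0.0, 'q': array([-1.28460130e+00,  4.91576126e-01,  1.55946429e+00, -9.38622620e-07,
        1.09171284e+00, -1.05632776e-01]), 'joint_vel': array([ 0.00144925,  0.00058298, -0.0001628 ,  0.00025731,  0.00268883,
       -0.00036477]), 'joint_efforts': array([-1.72849097e-03, -6.18454242e+01, -2.61598384e+01, -1.31332649e-04,
        4.02534613e-03,  1.23121848e-05]), 'ee_pos': array([ 238.61458545, -577.42394307,  247.71232919]), 'orientation': array([ 8.31227485e-01, -5.55932128e-01, -4.45924726e-04, -3.71348082e-04]), 'ft_force': array([ 0.15381992,  1.14602927, -0.19695356]), 'torque': array([-0.05402949, -0.03785967,  0.01764225]), 'gripper_width': 85.48251046198294}
[[389.22924164   0.         252.31697669]
 [  0.         389.22924164 195.2314667 ]
 [  0.           0.           1.        ]] [[-7.25609116e-01 -6.87953216e-01  1.45528173e-02  3.85858881e+02]
 [ 3.16853768e-01 -3.15274160e-01  8.94542282e-01 -2.26149392e+02]
 [-6.10815112e-01  6.53699149e-01  4.46746373e-01 -8.67222842e+02]
 [ 0.00000000e+00  0.00000000e+00  0.00000000e+00  1.00000000e+00]]
[[383.30943175   0.         250.48471065]
 [  0.         383.30943175 191.97234714]
 [  0.           0.           1.        ]] [[ 2.31834492e-03 -9.99960172e-01 -8.61851774e-03  2.63889270e+00]
 [ 9.83654015e-01  7.28564741e-04  1.80067341e-01 -5.43602377e+02]
 [-1.80053890e-01 -8.89509778e-03  9.83616528e-01 -9.55764289e+02]
 [ 0.00000000e+00  0.00000000e+00  0.00000000e+00  1.00000000e+00]]
```

View pics/top0.png

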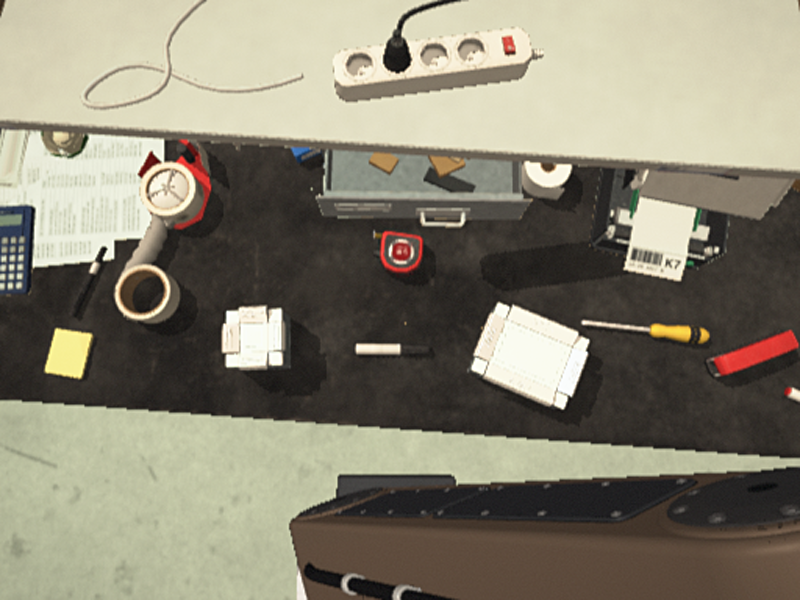

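View pics/scene0.png

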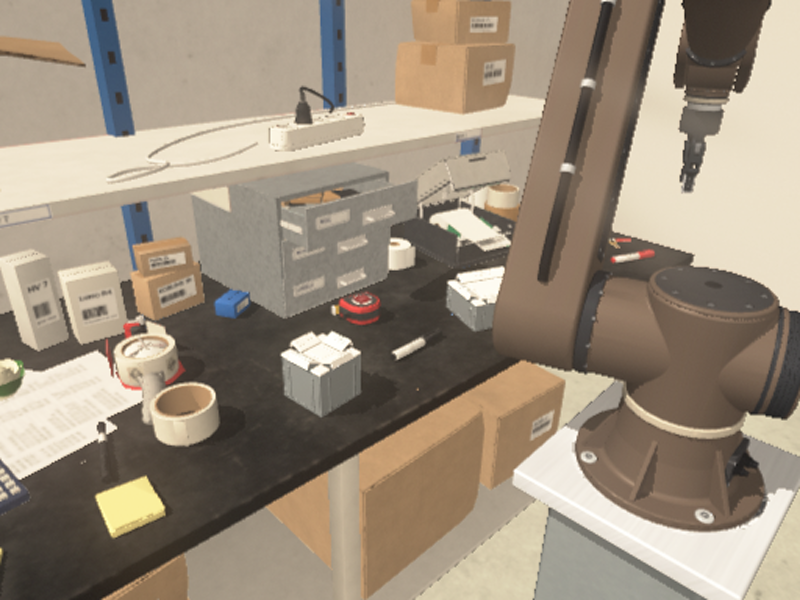

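The top view shows the large tub near (531,355), rotated, and the small tub at (256,338). The marker is at (392,350), the tape at (401,252) and the cabinet drawer at (425,190). I'll enlarge the tub.

Run:
```python
import cv2,pickle
c=pickle.load(open("pics/top0.pkl","rb"))
f=c["frame"][180:275,290:390,::-1]
cv2.imwrite("pics/crop0.png",cv2.resize(f,None,fx=6,fy=6,interpolation=cv2.INTER_CUBIC))
```

```text
(no output)
```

View pics/crop0.png

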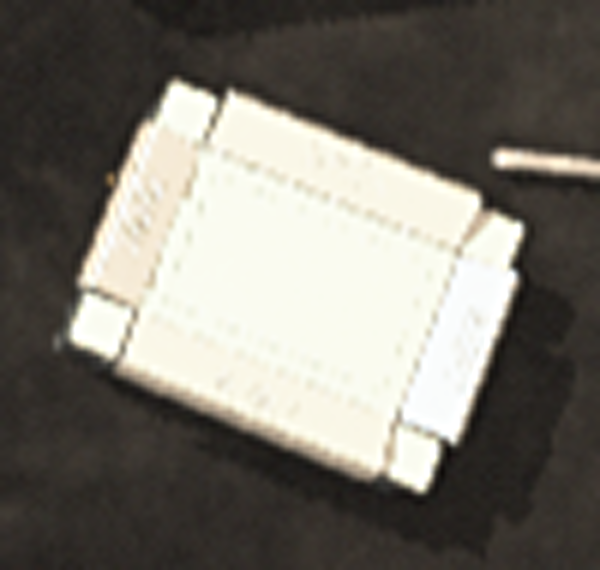

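Pad outer corners in the crop are at (172,80), (524,225), (70,335) and (428,493). Panel corners are at (205,150), (458,250), (140,312) and (398,425). Next I'll solve for the tub pose.

```bash
cat > h.py <<'E'
import numpy as np
from scipy.optimize import least_squares
def project(c,P):
    P=np.atleast_2d(P);W=c["world_to_cam"];p=P@W[:3,:3].T+W[:3,3]
    K=c["camera_matrix"];return np.c_[K[0,0]*p[:,0]/-p[:,2]+K[0,2],K[1,1]*-p[:,1]/-p[:,2]+K[1,2]]
def ray(c,uv,z):
    f=lambda q:(project(c,[q[0],q[1],z])-uv).ravel()
    return least_squares(f,[550,0],x_scale=100).x
def R(a): return np.array([[np.cos(a),-np.sin(a)],[np.sin(a),np.cos(a)]])
def world(p,xy): return np.asarray(xy)@R(p[2]).T+p[:2]
def fit(c,uv,body):
    f=lambda p:(project(c,np.c_[world(p,body[:,:2]),body[:,2]])-uv).ravel()
    s=least_squares(f,[540,-140,-.4],x_scale=[100,100,1]);return s.x,np.round(s.fun,1)
E
python3 - <<'E'
from h import *;import pickle
c=pickle.load(open("pics/top0.pkl","rb"))
uv=np.array([(172,80),(524,225),(70,335),(428,493),(205,150),(458,250),(140,312),(398,425)])/6+[290,180]
b=np.array([(60,80,60),(60,-80,60),(-60,80,60),(-60,-80,60),(39,59,60),(39,-59,60),(-39,59,60),(-39,-59,60)],float)
p,r=fit(c,uv,b);print(p,np.degrees(p[2]),r)
p,r=fit(c,uv[:4],b[:4]);print(p,r)
for n,xy in dict(front=(-58,0),back=(58,0),left=(0,78),right=(0,-78)).items(): print(n,world(p,xy))
k=1.5625
print("small",ray(c,np.array((256,338))/k,80),"marker",ray(c,np.array((357,349))/k,10),ray(c,np.array((430,350))/k,10),"tape",ray(c,np.array((401,252))/k,41), "screw",ray(c,np.array((585,322))/k,10),ray(c,np.array((708,335))/k,20))
E
```

```text
[ 4.50954743e+02 -2.24271992e+02 -4.01469666e-01] -23.002517469858688 [ 0.4  0.3  0.2  0.3  0.2  0.6 -0.1 -0.5 -0.5 -0.8  0.6  0.4 -0.7  0.1
 -0.  -0.3]
[ 4.51353878e+02 -2.23873408e+02 -4.03972928e-01] [ 0.3  0.1  0.   0.2 -0.   0.4 -0.3 -0.6]
front [ 398.02249538 -201.07508299]
back [ 504.68526076 -246.67173288]
left [ 482.01369438 -152.15189328]
right [ 420.69406177 -295.59492259]
small [475.53394145 221.11686132] marker [464.9970042   62.77473345] [463.45958316 -62.71216567] tape [628.86658783 -12.77382361] screw [ 512.31565848 -330.93886389] [ 488.73836677 -535.28711439]
```

Request:
step_arm:
  grip: [0, 0, 0, 0, 0, 0, 0, 0, 0, 0, 0, 0, 0, 0, 0, 0, 0, 0, 0, 0]
  offset:
    - [0, 0, 0]
    - [0, 0, 0]
    - [0, 0, 0]
    - [0, 0, 0]
    - [0, 0, 0]
    - [0, 0, 0]
    - [0, 0, 0]
    - [0, -0.034, 0]
    - [0, -0.034, 0]
    - [0, -0.034, 0]
    - [0, -0.034, 0]
    - [0, -0.034, 0]
    - [0, -0.034, 0]
    - [0, -0.034, 0.01]
    - [0, -0.034, 0.02]
    - [0, -0.034, 0.02]
    - [0, -0.034, 0.02]
    - [0, -0.034, 0.02]
    - [0, -0.034, 0]
    - [0, 0, 0]
  twist:
    - [0, 0, -0.111]
    - [0, 0, -0.111]
    - [0, 0, -0.111]
    - [0, 0, -0.111]
    - [0, 0, -0.111]
    - [0, 0, -0.111]
    - [0, 0, -0.111]
    - [0, 0, 0]
    - [0, 0, 0]
    - [0, 0, 0]
    - [0, 0, 0]
    - [0, 0, 0]
    - [0, 0, 0]
    - [0, 0, 0]
    - [0, 0, 0]
    - [0, 0, 0]
    - [0, 0, 0]
    - [0, 0, 0]
    - [0, 0, 0]
    - [0, 0, 0]

```text
time: 1.77
ee_pos: [398.8, -197.7, 157.2]
orientation: [0.98, -0.198, -0.002, -0.001]
ft_force: [0.1, -0.2, -0.7]
gripper_width: 0.4
```

```bash
cat >> h.py <<'E'
TUB=np.array([451.2,-224.0,-0.4025])
TGT=dict(front=(-58,0),back=(58,0),left=(0,78),right=(0,-78))
def report(s,tub=TUB):
    from scipy.spatial.transform import Rotation as Ro
    M=Ro.from_quat(s["orientation"]).as_matrix();e=s["ee_pos"]
    print("t",round(s["time"],2),"ee",e.round(1),"tubxy",((e[:2]-tub[:2])@R(tub[2])).round(1),"F",s["ft_force"].round(1),"w",round(s["gripper_width"],1),"z",M[:,2].round(3))
    for n,xy in TGT.items():
        w=world(tub,xy);print(n,"tool dxy mm",((np.r_[w,e[2]]-e)@M).round(1))
E
python3 - <<'E'
from h import *;from rig import env;import cv2,pickle
report(env.state())
for n in("wrist","top"):
    c=env.capture(n);pickle.dump(c,open(f"pics/{n}1.pkl","wb"));cv2.imwrite(f"pics/{n}1.png",c["frame"][:,:,::-1])
E
```

```text
t 1.77 ee [ 398.8 -197.7  157.2] tubxy [-58.5   3.6] F [ 0.1 -0.2 -0.7] w 0.4 z [-0.003  0.002 -1.   ]
front tool dxy mm [ 0.5  3.6 -0. ]
back tool dxy mm [116.5   4.1  -0.4]
left tool dxy mm [ 58.8 -74.1  -0.1]
right tool dxy mm [58.2 81.9 -0.3]
```

View pics/wrist1.png

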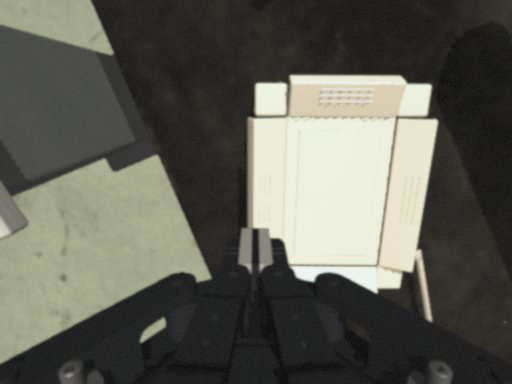

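The wrist view shows the fingertips at (255,235), over the front lip at (265,190). The far pad corners are at (256,84) and (431,84). I'll check the pose against this view.

Run:
```python
from h import *;import pickle
c=pickle.load(open("pics/wrist1.pkl","rb"))
b=np.array([(60,80,60),(-60,80,60),(39,59,60),(-39,59,60),(39,-59,60),(-39,-59,60)],float)
print(project(c,np.c_[world(TUB,b[:,:2]),b[:,2]]).round(1))
uv=np.array([(431,84),(256,84),(395,118),(287,118),(379,265)],float)
print(fit(c,uv,b[:5]))
```

```text
[[429.6  91.5]
 [253.9  90.7]
 [394.8 122.7]
 [283.6 122.1]
 [375.5 271. ]
 [279.2 270.5]]
(array([ 4.54152967e+02, -2.20928662e+02, -3.94060443e-01]), array([ 0.9,  0.6, -0.9,  1.3,  2. , -1.6, -1.7, -1.2, -0.4,  1.3]))
```

Both fits agree within about 4 mm. I'll go down over the front lip.

Request:
step_arm:
  grip: [0, 0, 0, 0, 0, 0, 0, 0, 0]
  offset:
    - [0.002, 0.001, 0.025]
    - [0, 0, 0.02]
    - [0, 0, 0.004]
    - [0, 0, 0.004]
    - [0, 0, 0.004]
    - [0, 0, 0.004]
    - [0, 0, 0.003]
    - [0, 0, 0.003]
    - [0, 0, 0]
  twist:
    - [0, 0, 0]
    - [0, 0, 0]
    - [0, 0, 0]
    - [0, 0, 0]
    - [0, 0, 0]
    - [0, 0, 0]
    - [0, 0, 0]
    - [0, 0, 0]
    - [0, 0, 0]

```text
time: 2.62
ee_pos: [399.7, -203.9, 91.2]
orientation: [0.98, -0.2, -0.0, 0.0]
ft_force: [0.6, -0.3, -0.2]
gripper_width: -0.1
```

Request:
step_arm:
  grip: [0, 0, 0, 0]
  offset:
    - [0, 0, 0.002]
    - [0, 0, 0.002]
    - [0, 0, 0.002]
    - [0, 0, 0]
  twist:
    - [0, 0, 0]
    - [0, 0, 0]
    - [0, 0, 0]
    - [0, 0, 0]

```text
time: 2.95
ee_pos: [399.5, -203.7, 85.2]
orientation: [0.98, -0.2, -0.0, -0.0]
ft_force: [-0.5, 1.5, 1.1]
gripper_width: -0.1
```

Request:
step_arm:
  grip: [0, 0, 0, 0, 0]
  offset:
    - [0, 0, 0.002]
    - [0, 0, 0.002]
    - [0, 0, 0.001]
    - [0, 0, 0]
    - [0, 0, 0]
  twist:
    - [0, 0, 0]
    - [0, 0, 0]
    - [0, 0, 0]
    - [0, 0, 0]
    - [0, 0, 0]

```text
time: 3.37
ee_pos: [399.8, -203.9, 80.2]
orientation: [0.98, -0.2, -0.0, 0.0]
ft_force: [0.1, 0.3, -0.6]
gripper_width: -0.1
```

Run:
```python
from h import *;from rig import env;import cv2
report(env.state())
a=env.capture("wrist")["frame"][60:320,200:460,::-1]
b=env.capture("scene")["frame"][160:225,270:335,::-1]
cv2.imwrite("pics/w2.png",cv2.resize(a,(520,520),interpolation=cv2.INTER_CUBIC))
```

```text
t 3.37 ee [ 399.8 -203.9   80.2] tubxy [-55.1  -1.6] F [ 0.1  0.3 -0.6] w -0.1 z [-0. -0. -1.]
front tool dxy mm [-2.9 -1.6 -0. ]
back tool dxy mm [113.1  -1.6   0. ]
left tool dxy mm [ 55.2 -79.6  -0. ]
right tool dxy mm [55.1 76.4  0. ]
```

View pics/w2.png

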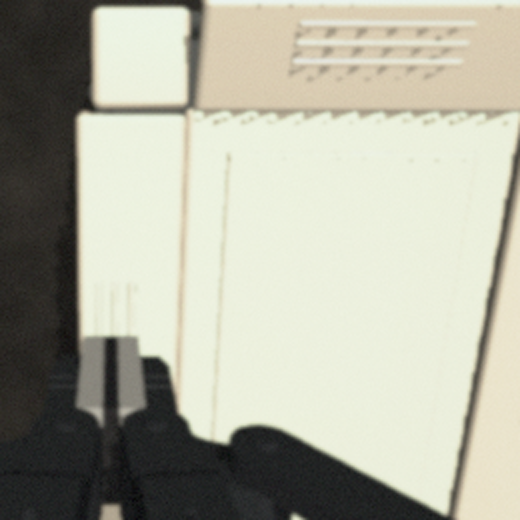

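The fingertips (110,370) are on the front lip, which looks level, but there is no force. I'll press on until I feel the stop.

Request:
step_arm:
  grip: [0, 0, 0]
  offset:
    - [0, 0, 0.001]
    - [0, 0, 0.001]
    - [0, 0, 0]
  twist:
    - [0, 0, 0]
    - [0, 0, 0]
    - [0, 0, 0]

```text
time: 3.72
ee_pos: [399.9, -204.0, 79.6]
orientation: [0.98, -0.2, 0.001, 0.0]
ft_force: [-4.6, 2.6, 27.2]
gripper_width: 0.4
```

The hard stop at TCP z ≈ 80 mm with 27 N means the front lip is shut. Now up and over to the left lip.

Request:
step_arm:
  grip: [0, 0, 0, 0, 0, 0, 0, 0, 0, 0, 0, 0, 0, 0, 0]
  offset:
    - [0, 0, -0.012]
    - [0, 0, -0.02]
    - [0.014, -0.02, 0]
    - [0.014, -0.02, 0]
    - [0.014, -0.02, 0]
    - [0.014, -0.02, 0]
    - [0, 0, 0]
    - [0, 0, 0]
    - [0, 0, 0.01]
    - [0, 0, 0.01]
    - [0, 0, 0.003]
    - [0, 0, 0.003]
    - [0, 0, 0.003]
    - [0, 0, 0.002]
    - [0, 0, 0]
  twist:
    - [0, 0, 0]
    - [0, 0, 0]
    - [0, 0, 0]
    - [0, 0, 0]
    - [0, 0, 0]
    - [0, 0, 0]
    - [0, 0, 0]
    - [0, 0, 0]
    - [0, 0, 0]
    - [0, 0, 0]
    - [0, 0, 0]
    - [0, 0, 0]
    - [0, 0, 0]
    - [0, 0, 0]
    - [0, 0, 0]

```text
time: 4.97
ee_pos: [482.0, -152.5, 79.8]
orientation: [0.98, -0.2, -0.0, 0.0]
ft_force: [-5.3, -0.2, 16.4]
gripper_width: -0.1
```

Request:
step_arm:
  grip: [0, 0, 0]
  offset:
    - [0, 0, 0.001]
    - [0, 0, 0]
    - [0, 0, 0]
  twist:
    - [0, 0, 0]
    - [0, 0, 0]
    - [0, 0, 0]

```text
time: 5.22
ee_pos: [482.1, -152.5, 79.7]
orientation: [0.98, -0.2, 0.0, 0.0]
ft_force: [-8.4, 2.1, 28.9]
gripper_width: 0.4
```

The left lip stopped at the same height, so it is shut. Next, the back lip.

Request:
step_arm:
  grip: [0, 0, 0, 0, 0, 0, 0, 0, 0, 0, 0, 0, 0, 0, 0, 0]
  offset:
    - [0, 0, -0.012]
    - [0, 0, -0.02]
    - [0.0145, 0.0195, 0]
    - [0.0145, 0.0195, 0]
    - [0.0145, 0.0195, 0]
    - [0.0145, 0.0195, 0]
    - [0, 0, 0]
    - [0, 0, 0]
    - [0, 0, 0.01]
    - [0, 0, 0.01]
    - [0, 0, 0.003]
    - [0, 0, 0.003]
    - [0, 0, 0.003]
    - [0, 0, 0.002]
    - [0, 0, 0.001]
    - [0, 0, 0]
  twist:
    - [0, 0, 0]
    - [0, 0, 0]
    - [0, 0, 0]
    - [0, 0, 0]
    - [0, 0, 0]
    - [0, 0, 0]
    - [0, 0, 0]
    - [0, 0, 0]
    - [0, 0, 0]
    - [0, 0, 0]
    - [0, 0, 0]
    - [0, 0, 0]
    - [0, 0, 0]
    - [0, 0, 0]
    - [0, 0, 0]
    - [0, 0, 0]

```text
time: 6.55
ee_pos: [505.2, -245.9, 79.6]
orientation: [0.98, -0.199, -0.0, -0.0]
ft_force: [-6.1, 4.5, 25.7]
gripper_width: 0.1
```

The back lip is shut. Now the right lip, at tool (−58, +77).

Request:
step_arm:
  grip: [0, 0, 0, 0, 0, 0, 0, 0, 0, 0, 0, 0, 0, 0, 0, 0]
  offset:
    - [0, 0, -0.012]
    - [0, 0, -0.02]
    - [-0.0145, 0.019, 0]
    - [-0.0145, 0.019, 0]
    - [-0.0145, 0.019, 0]
    - [-0.0145, 0.019, 0]
    - [0, 0, 0]
    - [0, 0, 0]
    - [0, 0, 0.01]
    - [0, 0, 0.01]
    - [0, 0, 0.003]
    - [0, 0, 0.003]
    - [0, 0, 0.003]
    - [0, 0, 0.002]
    - [0, 0, 0.001]
    - [0, 0, 0]
  twist:
    - [0, 0, 0]
    - [0, 0, 0]
    - [0, 0, 0]
    - [0, 0, 0]
    - [0, 0, 0]
    - [0, 0, 0]
    - [0, 0, 0]
    - [0, 0, 0]
    - [0, 0, 0]
    - [0, 0, 0]
    - [0, 0, 0]
    - [0, 0, 0]
    - [0, 0, 0]
    - [0, 0, 0]
    - [0, 0, 0]
    - [0, 0, 0]

```text
time: 7.88
ee_pos: [422.7, -293.4, 79.6]
orientation: [0.98, -0.199, 0.0, 0.0]
ft_force: [-4.6, 5.0, 28.8]
gripper_width: -0.5
```

Request:
step_arm:
  grip: [0, 0, 0, 0, 0, 0, 0, 0, 0, 0, 0, 0]
  offset:
    - [0, 0, -0.012]
    - [0, 0, -0.03]
    - [0, 0, -0.03]
    - [0, 0, -0.03]
    - [0, 0.03, -0.03]
    - [0, 0.03, 0]
    - [0, 0.03, 0]
    - [0, 0.03, 0]
    - [0, 0.03, 0]
    - [0, 0, 0]
    - [0, 0, 0]
    - [0, 0, 0]
  twist:
    - [0, 0, 0]
    - [0, 0, 0]
    - [0, 0, 0]
    - [0, 0, 0]
    - [0, 0, 0]
    - [0, 0, 0]
    - [0, 0, 0]
    - [0, 0, 0]
    - [0, 0, 0]
    - [0, 0, 0]
    - [0, 0, 0]
    - [0, 0, 0]

```text
time: 8.88
ee_pos: [364.0, -430.7, 209.1]
orientation: [0.98, -0.2, -0.0, -0.001]
ft_force: [0.5, 0.5, -0.9]
gripper_width: -0.1
```

Run:
```python
from h import *;from rig import env;import cv2
report(env.state())
a=env.capture("wrist")["frame"][:,:,::-1]
b=env.capture("top")["frame"][180:275,290:390,::-1]
cv2.imwrite("pics/w3.png",np.hstack([cv2.resize(a,(400,300)),cv2.resize(b,(400,380),interpolation=cv2.INTER_CUBIC)[:300]]))
cv2.imwrite("pics/w3a.png",a);cv2.imwrite("pics/t3.png",cv2.resize(b,None,fx=6,fy=6,interpolation=cv2.INTER_CUBIC))
```

```text
t 8.88 ee [ 364.  -430.7  209.1] tubxy [   0.7 -224.4] F [ 0.5  0.5 -0.9] w -0.1 z [-0.001  0.001 -1.   ]
front tool dxy mm [ -58.6 -224.4    0.3]
back tool dxy mm [ 5.740e+01 -2.243e+02  1.000e-01]
left tool dxy mm [-6.000e-01 -3.024e+02  3.000e-01]
right tool dxy mm [-7.000e-01 -1.464e+02  1.000e-01]
```

View pics/t3.png

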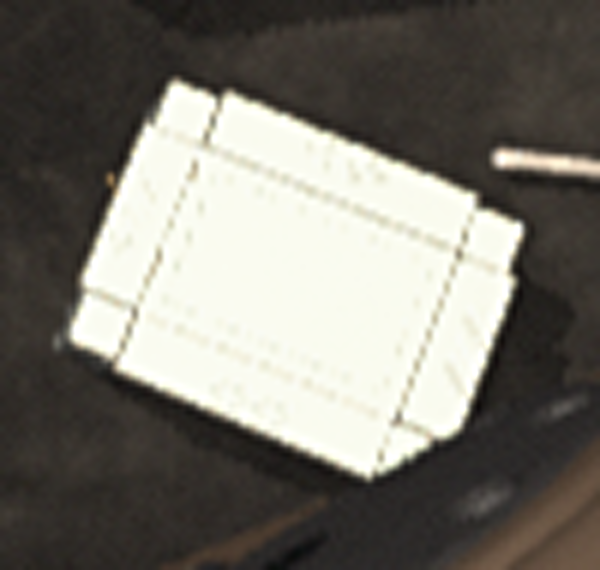

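View pics/w3a.png

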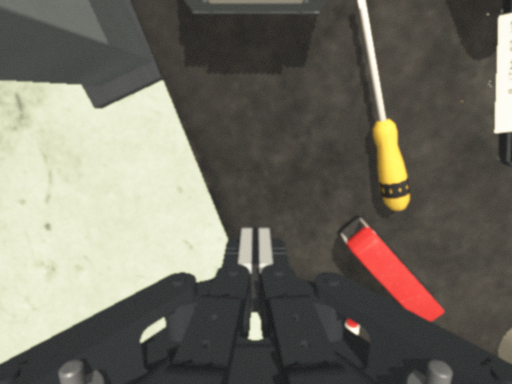

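The top view shows all four lips with the same level shading as the panel. The pad corners are still at (172,80), (524,225) and (70,335), so the tub has not moved. The wrist view shows the arm well clear of the tub, so I'm handing in.

```bash
python3 -c "
from rig import env;print(env.sign_off())"
```

```text
the job is handed in; nothing more can be done
None
```

I pressed all four lips of the large tub shut with the closed fingertips from above, in the order front, left, back, right, and handed the job in at about 9 s of the 42 s allowed.

- **Lips:** each one ended on a hard stop of 26–29 N with the TCP at about z = 79.6 mm. That puts the fingertips at about 63 mm, the height given for a shut lip. In the last top picture all four lips are shaded the same as the level panel.
- **Tub position:** three of the four pad corners are at the same pixels as at the start, so the tub did not move noticeably. The arm hid the fourth corner.
- **Clearance:** the arm ended up clear of everything, with about zero wrist force. It never went near the small tub, marker or tape measure. I did not photograph those three again at the end.
- **Disagreements:** the tub positions from the top and wrist pictures differed by about 4 mm, which was small enough for this job. I felt no clear snap force on the front lip on the way down, only the final stop. I went by that stop height and the last picture instead.

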